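Index the bar nest by one turn of the hand wheel

TASK

Push the flat hand wheel on the indexing station round by its upright handle, clockwise seen from above, through exactly one full turn, so that the handle comes to rest back where it started and the nest has moved on by one bar. Only push the handle with the fingers, without pinching it or shoving it hard; leave the loose things around the station where they are, and finish clear of everything.

Things in the scene. Friction and masses are not known exactly. Their poses are not given: they have to be found in the camera images.
- station: fixed indexing station: steel base plate (12 mm thick, 315 x 380 mm), grey gearbox with the hand wheel on top, and at its far side a sliding nest of five flat bars under a small grey marking head (up to 138 mm above the bench; it starts 126 mm from the wheel axis along the station's x). Origin on the bench under the wheel axis, z up, x towards the nest, y along the nest's slide. Its place and yaw vary.
- wheel_center (a point): point on the wheel's upright axis, level with the top of the rim, 125 mm above the bench. The aluminium wheel lies level: hub, three spokes, rim of 160 mm mean diameter and 16 mm thick; the hub and spokes are no higher than the rim's top + 2 mm. Nothing else within 120 mm of the axis stands higher than the rim, except the handle
- grip: the wheel's handle: black upright round plastic grip on the rim at the end of one spoke, 22 mm diameter, 55 mm tall, from 125 to 180 mm above the bench, its axis 80 mm from the wheel axis. It is a sleeve that revolves freely on its own pin, so its own x and y mean nothing. Origin at its foot on its axis, z up
- grip_top (a point): centre of the handle's top, 180 mm above the bench
- wheel (a joint): angle of the hand wheel in rad; grows as it turns clockwise seen from above; at 0 the handle points to the station's -x. Starts anywhere from -1.5 to 1.5. About 3 N on the handle turns it; friction keeps it where it is left, without coasting; end stops lie at -2.4 and 10
- nest (a joint): travel of the bar nest along the station's y in m, geared to the wheel: 40 mm (one bar) a turn
- bushing: brass bushing standing on the base plate left of the wheel, 36 mm across, 30 mm tall; loose bystander
- socket: steel socket standing on the base plate right of the wheel, 26 mm across, 35 mm tall; loose bystander
- screwdriver: screwdriver lying on the bench left of the station; loose bystander
- flatbar: flat steel bar 100 x 20 x 10 mm lying on the bench left of the station; loose bystander
- screw_bin: blue plastic bin of screws, 130 x 170 x 75 mm, on the bench right of the station; loose bystander
- jar: glass jar with steel lid, 68 mm across, 85 mm tall, on the bench right of the station; loose bystander

How it is judged:
By the outcome, as a careful person would: the job done as asked, in the order asked, and still so for the second after the job is handed in, with the robot touching nothing.
It also fails if it takes over 64 s, if anything falls off the work surface, if the arm or the gripper's body presses on something with over 40 N, if the wrist force passes 120 N, or if a joint passes its speed limit or range.

ROBOT

A 6-joint arm with a two-finger parallel gripper is mounted at the origin on the work surface. World frame = base frame: x ahead of the robot, y to its left, z up, the work surface at z = 0. Lengths are in mm, angles in rad, forces in N, time in s.
With the tool pointing down it reaches from about 350 to 775 mm from the base axis. Payload 5.5 kg.
Tool frame: the origin (TCP) lies midway between the tips of the shut fingers; the grasp point (between the pads) lies r.grip_depth behind it (r.grip_depth is the distance from the TCP to the grasp point, in mm); z points along the fingers, y is the line along which they close (so a half turn about z gives the same grasp; the last joint's range is limited). The gripper opens to 85 mm and grips with 20 to 120 N. Pads are 22 mm wide; open, the fingers measure 114 mm over their backs; the gripper's body (76 mm by 85 mm) begins 54 mm behind the grasp point. The pads swing forward as they close: fully open they stand 13 mm farther back than shut.
Start: joints at [1.074, 0.313, 0.046, 1.304, 0, 1.431], TCP at [200.863, 538.823, 193.023] pointing down, gripper open.
Joint ranges: [-2.76, 2.76], [-0.86, 1.69], [-1.03, 1.26], [-2.2, 2.34], [-1.47, 1.5], [-3.14, 3.14]. Speed limits (rad/s): [2.57, 2.57, 3.14, 3.14, 3.14, 3.14].

INTERFACE

Orientations are given as a unit quaternion [w, x, y, z].
In Python, from plant import r, grab_frame gives the robot as it stands. The module is installed in compiled form; this text tells all that it offers.
- The arm moves only by the tool apply_moves, never from a script. Its argument "plan" is text: rows parted by semicolons, each of 4 numbers parted by spaces: the shift along the tool's x, y, z in units of 0.6 m (1.0 is 0.6 m), then the turn about the tool's z in units of 90 degrees (1.0 is 90 degrees). A call has 1 to 5 rows; each row is the pose to reach, as a shift and turn from the pose commanded when the call began, along the tool's axes at that moment; what a row does not reach only later rows make up. A row lasts 1/8 s, in which the tool goes at most 62.5 mm and 10.7 degrees, less where a joint would pass 70% of its speed; a pose out of reach is approached as far as the arm can. A call with a number of a shift or a turn outside -1 to 1 is refused whole. A call with a gripper value outside its range is refused whole. "hand" is the opening, from 0 (shut) to 1 (fully open), set as the call begins (left out, the last holds). The fingers move at their own pace and stop on an object; "squeeze" is the grip in N (left out, the last holds). Time passes only in rows, so rows that repeat a pose let the fingers close. It gives the time, the measured TCP pose, the force, the opening and the grip force at its end, in the units of the state.
- r.get_state(): the state, without advancing time (a new reading comes with each control period).
- grab_frame(name): name is "side" or "top"; returns a dict with "color" (400x640x3 uint8, red, green, blue), "fx", "fy", "cx", "cy" (pixels), "rvec" (rotation vector, rad) and "tvec" (3), from world to camera coordinates, as OpenCV has them. Camera axes: x right, y down, z forward; pixel columns grow to the right and rows downward; lengths in mm; the calibration is good to about 2 mm. A picture is of the moment at which its call begins. There is no depth.
- r.sign_off(): hands the job in; it is judged then, once.
The state is a dict: "time_s": time; "joints": joint angles; "dq": joint speeds; "joint_torque": joint torques, N m; "tool_pos": TCP position; "orientation": TCP orientation; "ft_force": force on the tool from outside, world axes, zero at the start; "torque": the same for the moment, N m; "width": finger opening in mm; "gripper_force": force on a finger pad.
Only numpy, scipy, OpenCV 4.12 (cv2) and the standard library are available. Lean on these libraries where they do the work, as an engineer would, in place of code of your own. Each camera call takes 0.05 s, during which the arm holds its last target. There are 200 camera calls.

## Working session

There is one attempt and no reset: what is moved stays moved. The work goes in short steps, Python scripts to look and compute and a tool call to move; the robot and the scene stay as the last step left them, time stands still between calls to the robot, and variables do not carry over. Pictures are saved under pics/ and viewed, at most 10 in all, crops included, and the job is handed in when it is done.

Besides the shell and the picture viewer there is one more tool, called after ">>>" by a JSON object that holds its "method" and its "body". apply_moves: Moves the arm, as the interface text tells. Shifts and turns lie within -1 to 1; 1 stands for 0.6 m of shift or 90 degrees of turn. Its arguments: {"type":"object","properties":{"plan":{"type":"string"},"hand":{"type":"number"},"squeeze":{"type":"number"}},"required":["plan"]}

```bash
mkdir -p pics; python3 - <<'E'
from plant import r, grab_frame
import cv2
for n in("top","side"):
    f=grab_frame(n); cv2.imwrite(f"pics/{n}0.png",f["color"][:,:,::-1]); print(n,f["fx"],f["cx"],f["cy"],f["rvec"],f["tvec"])
s=r.get_state(); print(s,r.grip_depth)
E
```

```text
top 476.34634642837193 316.69353713552135 197.47228415320274 [ 2.1703114  -2.17616453  0.05349138] [  50.7812977   527.36914622 1271.57674601]
side 361.1916773581642 320.20782863284944 199.20149030763693 [ 2.19268297 -0.61159525  0.26779353] [-426.69376933  285.80718356  727.20986057]
{'time_s': 0.1, 'joints': array([1.07439101e+00, 3.13897482e-01, 4.50982910e-02, 1.30361703e+00,
       2.60064920e-06, 1.43120846e+00]), 'dq': array([ 4.15943756e-04, -6.11603856e-04,  2.21703233e-03, -6.01490837e-05,
        1.45698338e-03,  4.71317306e-04]), 'joint_torque': array([ 3.89271387e-03, -4.81724024e+01,  2.99243617e+01,  1.27205884e-02,
       -5.29630142e-05,  3.85216254e-06]), 'tool_pos': array([200.59511439, 538.31943039, 192.21626245]), 'orientation': array([-2.54475989e-04,  1.77463725e-01,  9.84127009e-01, -7.68930912e-04]), 'ft_force': array([ 0.89632832, -0.02232194, -1.07665879]), 'torque': array([-0.05423237,  0.02125532,  0.04427877]), 'gripper_force': 0.0, 'width': 85.4086943051691} 18.700000000000003
```

View pics/top0.png

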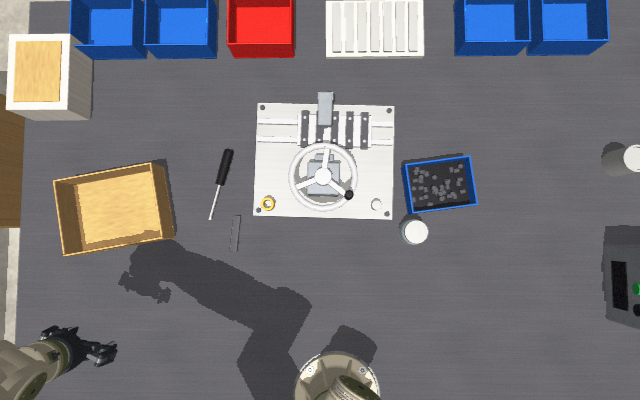

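View pics/side0.png

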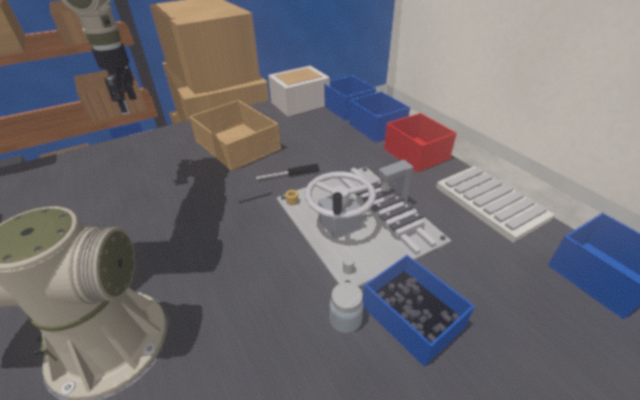

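The top view shows the wheel hub near (323,176), the black grip near (348,195) and the plate corners near (256,103), (394,107), (392,219) and (253,216). The side view shows the grip near (337,203).

```bash
cat > h.py <<'E'
import numpy as np, cv2
from plant import r, grab_frame
def cam(n):
    f=grab_frame(n); R=cv2.Rodrigues(np.array(f["rvec"]))[0]; return f,R,np.array(f["tvec"]).ravel()
def ray(c,u,v):
    f,R,t=c; d=R.T@np.array([(u-f["cx"])/f["fx"],(v-f["cy"])/f["fy"],1]); return -R.T@t,d
def plane(c,u,v,z):
    o,d=ray(c,u,v); return (o+d*(z-o[2])/d[2])[:2]
def dark(c,x0,x1,y0,y1,th=60):
    m=(c[0]["color"][y0:y1,x0:x1].max(2)<th).astype(np.uint8)
    n,l,s,ce=cv2.connectedComponentsWithStats(m)
    return [(s[i].tolist(),np.round(ce[i]+[x0,y0],1).tolist()) for i in range(1,n) if s[i,4]>8], m
E
python3 - <<'E'
from h import *
c=cam("top"); print(dark(c,335,362,182,208)[0])
img=c[0]["color"]; cv2.imwrite("pics/crop.png",cv2.resize(img[95:225,245:405,::-1],None,fx=5,fy=4.6,interpolation=cv2.INTER_CUBIC))
s=cam("side"); print(dark(s,325,350,185,222)[0])
for z,p in((127,(323,176)),(180,(348.5,194.5)),(12,(256,103)),(12,(394,107)),(12,(392,219)),(12,(253,216))): print(z,p,plane(c,*p,z).round(1))
E
```

```text
[([10, 8, 8, 10, 34], [348.6, 194.7])]
[([10, 19, 4, 6, 9], [337.1, 205.8])]
127 (323, 176) [573.3  31. ]
180 (348.5, 194.5) [522.7 -29.8]
12 (256, 103) [791.5 217.5]
12 (394, 107) [ 777.2 -163.9]
12 (392, 219) [ 468.9 -154.3]
12 (253, 216) [478.  223.4]
```

View pics/crop.png

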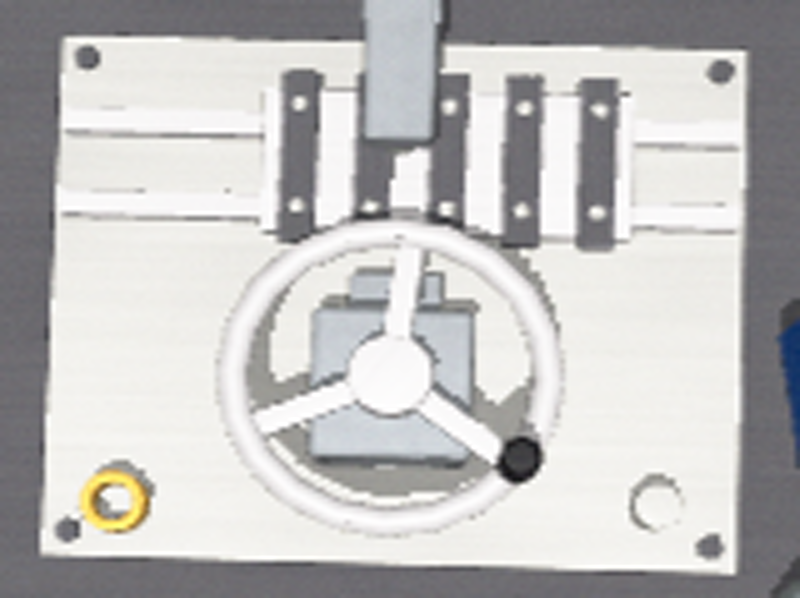

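The crop confirms the grip top at about (348.8,194.4) px and the hub at about (323,176.3) px. That puts the wheel axis near (572.5, 31) and the handle at a world angle of about -129.6°. I'll go above a spot behind the handle.

>>> {"method": "apply_moves", "body": {"plan": "0 0 -0.09 0; -0.09 -0.05 -0.09 0; -0.17 -0.11 -0.09 0; -0.25 -0.17 -0.09 0; -0.33 -0.23 -0.09 0", "hand": 0, "squeeze": 20}}

```text
time_s: 0.82
tool_pos: [338.8, 338.8, 247.0]
orientation: [0.0, 0.177, 0.984, 0.0]
ft_force: [2.0, 0.9, 0.1]
width: 0.0
gripper_force: 0.0
```

>>> {"method": "apply_moves", "body": {"plan": "-0.08 -0.06 0 0; -0.16 -0.12 0 0; -0.24 -0.18 0 0; -0.32 -0.24 0 0; -0.4 -0.3 0 0"}}

```text
time_s: 1.45
tool_pos: [501.0, 86.0, 247.0]
orientation: [0.0, 0.178, 0.984, 0.0]
ft_force: [0.7, 0.9, 0.1]
width: -0.0
gripper_force: 0.0
```

>>> {"method": "apply_moves", "body": {"plan": "-0.07 -0.06 0 0; -0.14 -0.11 0 0; -0.19 -0.15 0 0; -0.2 -0.166 0 0; -0.2 -0.166 0 0"}}

```text
time_s: 2.08
tool_pos: [577.4, -47.7, 246.6]
orientation: [-0.001, 0.178, 0.984, 0.0]
ft_force: [-0.1, 0.8, -0.7]
width: -0.1
gripper_force: 0.0
```

```bash
python3 - <<'E'
from h import *
s=r.get_state(); print(s["time_s"],s["tool_pos"],s["orientation"],s["width"],s["ft_force"])
c=cam("side"); cv2.imwrite("pics/s1.png",cv2.resize(c[0]["color"][60:300,220:480,::-1],None,fx=2.5,fy=2.5))
E
```

```text
2.075 [577.44753735 -47.65719714 246.58161503] [-5.71247675e-04  1.78024077e-01  9.84025944e-01  2.06661491e-04] -0.11188809844574941 [-0.12283786  0.7646604  -0.72241237]
```

View pics/s1.png

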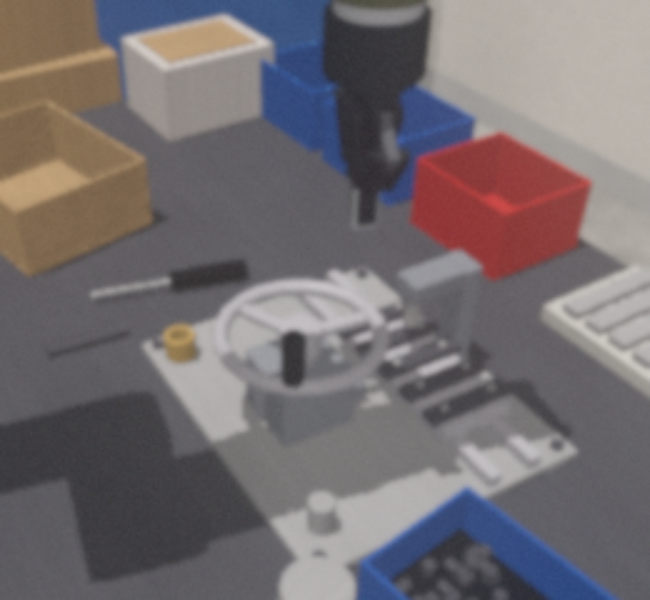

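The side view shows the shut fingers high above the wheel, clear of the black grip at crop (292,357). Next I lower them behind the grip and work out the arc waypoints.

>>> {"method": "apply_moves", "body": {"plan": "0 0 0.05 0; 0 0 0.1 0; 0 0 0.14 0; 0 0 0.152 0; 0 0 0.152 0"}}

```text
time_s: 2.75
tool_pos: [577.5, -46.4, 156.2]
orientation: [-0.0, 0.177, 0.984, 0.0]
ft_force: [0.4, 0.2, -0.0]
width: 0.5
gripper_force: 0.0
```

```bash
cat > arc.py <<'E'
from h import *
from scipy.spatial.transform import Rotation
C=np.array([572.5,31.])
def rows(calls,p=None):
    s=r.get_state(); w,x,y,z=s["orientation"]; M=Rotation.from_quat([x,y,z,w]).as_matrix()
    p=s["tool_pos"][:2] if p is None else p
    base=np.zeros(2)
    for a in calls:
        P=[]
        for t in np.radians(a):
            d=C+80*np.array([np.cos(t),np.sin(t)])-p
            P.append(np.round(M[:2,:2].T@d/600,3))
        print(a,"; ".join("%g %g 0 0"%tuple(np.round(q-base,3)) for q in P)); base=P[-1]
E
python3 - <<'E'
from arc import *
s=r.get_state(); print(s["tool_pos"],s["ft_force"])
L=[[-90,-95,-100,-105,-110],[-115,-120,-125,-130,-135]]+[[-135-45*k-9*i for i in range(1,6)] for k in range(7)]
rows(L)
E
```

```text
[577.53142832 -46.40594341 156.21265915] [ 0.38495235  0.15961625 -0.03192541]
[-90, -95, -100, -105, -110] 0.006 -0.007 0 0; 0.017 -0.011 0 0; 0.029 -0.013 0 0; 0.04 -0.015 0 0; 0.052 -0.015 0 0
[-115, -120, -125, -130, -135] 0.012 0 0 0; 0.023 0.002 0 0; 0.034 0.004 0 0; 0.046 0.007 0 0; 0.056 0.012 0 0
[-144, -153, -162, -171, -180] 0.019 0.01 0 0; 0.035 0.023 0 0; 0.049 0.038 0 0; 0.061 0.056 0 0; 0.07 0.075 0 0
[-189, -198, -207, -216, -225] 0.005 0.02 0 0; 0.008 0.041 0 0; 0.007 0.061 0 0; 0.003 0.082 0 0; -0.004 0.102 0 0
[-234, -243, -252, -261, -270] -0.01 0.018 0 0; -0.023 0.034 0 0; -0.038 0.049 0 0; -0.056 0.06 0 0; -0.075 0.069 0 0
[-279, -288, -297, -306, -315] -0.02 0.006 0 0; -0.041 0.008 0 0; -0.062 0.007 0 0; -0.082 0.003 0 0; -0.102 -0.004 0 0
[-324, -333, -342, -351, -360] -0.018 -0.01 0 0; -0.035 -0.023 0 0; -0.049 -0.038 0 0; -0.06 -0.056 0 0; -0.069 -0.075 0 0
[-369, -378, -387, -396, -405] -0.006 -0.02 0 0; -0.008 -0.04 0 0; -0.008 -0.061 0 0; -0.004 -0.082 0 0; 0.004 -0.102 0 0
[-414, -423, -432, -441, -450] 0.01 -0.018 0 0; 0.023 -0.034 0 0; 0.038 -0.049 0 0; 0.055 -0.06 0 0; 0.074 -0.069 0 0
```

>>> {"method": "apply_moves", "body": {"plan": "0.006 -0.007 0 0; 0.017 -0.011 0 0; 0.029 -0.013 0 0; 0.04 -0.015 0 0; 0.052 -0.015 0 0"}}

```text
time_s: 3.38
tool_pos: [545.0, -44.9, 155.9]
orientation: [0.0, 0.178, 0.984, 0.0]
ft_force: [-0.3, -0.1, 0.1]
width: -0.2
gripper_force: 0.0
```

>>> {"method": "apply_moves", "body": {"plan": "0.012 0 0 0; 0.023 0.002 0 0; 0.034 0.004 0 0; 0.046 0.007 0 0; 0.056 0.012 0 0"}}

```text
time_s: 4.0
tool_pos: [516.1, -26.1, 155.8]
orientation: [-0.0, 0.177, 0.984, 0.0]
ft_force: [-0.1, 0.2, 0.4]
width: 0.0
gripper_force: 0.0
```

>>> {"method": "apply_moves", "body": {"plan": "0.019 0.01 0 0; 0.035 0.023 0 0; 0.049 0.038 0 0; 0.061 0.056 0 0; 0.07 0.075 0 0"}}

```text
time_s: 4.62
tool_pos: [492.8, 31.4, 155.9]
orientation: [0.0, 0.177, 0.984, 0.0]
ft_force: [0.5, -0.6, -0.0]
width: -0.1
gripper_force: 0.0
```

```bash
python3 - <<'E'
from arc import *
s=r.get_state(); d=s["tool_pos"][:2]-C; print(s["tool_pos"],np.hypot(*d),np.degrees(np.arctan2(d[1],d[0])))
c=cam("side"); cv2.imwrite("pics/s2.png",cv2.resize(c[0]["color"][100:260,260:440,::-1],None,fx=3,fy=3))
E
```

```text
[492.75463671  31.41023428 155.85081701] 79.74641847228143 179.70525577038345
```

View pics/s2.png

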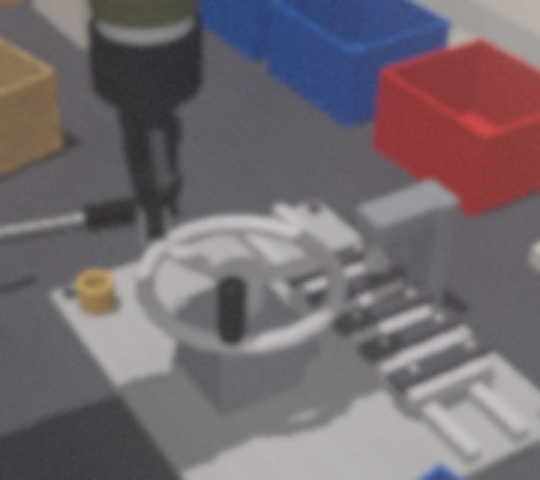

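The side view shows the grip still at full-frame (337,203), unmoved, and the fingers at about (312,178). I'll check the projections before going on.

```bash
python3 - <<'E'
from arc import *
s=r.get_state()
for n in("side","top"):
    f,R,t=cam(n); K=np.array([[f["fx"],0,f["cx"]],[0,f["fy"],f["cy"]],[0,0,1]])
    P=np.array([[577.4,-47.7,246.6],s["tool_pos"],[522.7,-29.8,180],[522.7,-29.8,125],[572.5,31,125],[200.6,538,192]])
    print(n,cv2.projectPoints(P,np.array(f["rvec"]),np.array(f["tvec"]),K,None)[0].reshape(-1,2).round(0).tolist(), (-R.T@t).round())
    cv2.imwrite("pics/%s3.png"%n,f["color"][:,:,::-1])
E
```

```text
side [[363.0, 165.0], [311.0, 192.0], [336.0, 194.0], [336.0, 212.0], [339.0, 191.0], [135.0, 122.0]] [ 182. -548.  678.]
top [[358.0, 168.0], [322.0, 208.0], [349.0, 194.0], [348.0, 196.0], [323.0, 176.0], [105.0, 333.0]] [ 434.   19. 1307.]
```

View pics/top3.png

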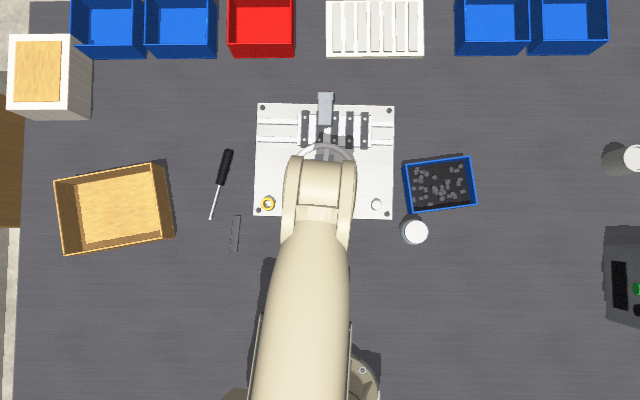

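The top view shows the arm covering the wheel. The tip looks higher in the side view than its reading, so I'll zoom in there.

```bash
python3 - <<'E'
import cv2
a=cv2.imread("pics/side3.png")[100:230,270:400]; cv2.imwrite("pics/z3.png",cv2.resize(a,None,fx=4.5,fy=4.5,interpolation=cv2.INTER_NEAREST))
from plant import r
print(r.get_state()["joints"])
E
```

```text
[-9.95178387e-02  1.72070918e-01 -2.30388866e-01  1.16813858e+00
 -4.65928368e-05  2.55753467e-01]
```

View pics/z3.png

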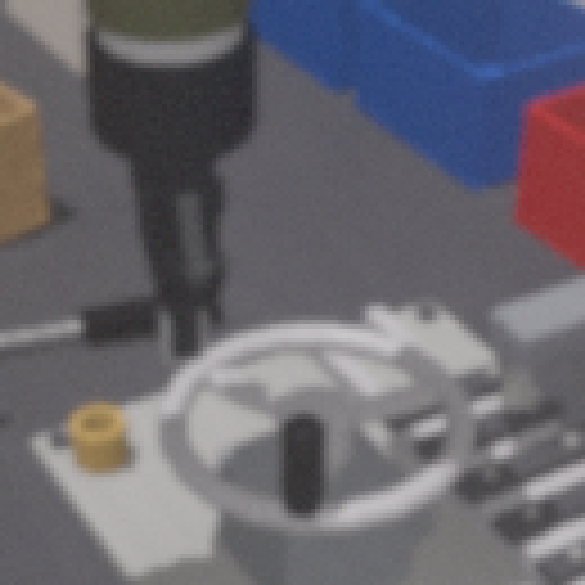

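The tip's lowest point is at full-frame (311,179), but the reading predicts (311,192), so the true tip sits away from the reported TCP. I'll cross-check with the saved start images.

```bash
python3 - <<'E'
import cv2
for n,(x0,x1,y0,y1) in (("top0",(50,125,320,375)),("side0",(98,145,55,120))):
    g=cv2.imread(f"pics/{n}.png").max(2)[y0:y1,x0:x1]
    print(n,x0,y0)
    for i,row in enumerate(g): print(y0+i,"".join("#" if v<35 else "+" if v<60 else ":" if v<95 else "." for v in row))
E
```

```text
top0 50 320
320 ...........................................................................
321 ...........................................................................
322 ...........................................................................
323 ...........................................................................
324 ...........................................................................
325 ...::::....................................................................
326 .:+#++++:................:.:...............................................
327 +#######+.....:...::::::::##:..............................................
328 ########::..+#+++#::.::#####:..............................................
329 ######+###+++#+###.:++######...............................................
330 #####++++###++####:+#######+...............................................
331 ####+++++++++##############:...............................................
332 ::++++++++++#++##+########+................................................
333 ..:++++++++###############:.................
[... 5958 characters left out ...]
+++::...................
107 .....................::++++:...................
108 .....................::++++::..................
109 ......................::++++:..................
110 ......................::++++:..................
111 .......................::::::..................
112 .......................:::::...................
113 ...............................................
114 ...............................................
115 ...............................................
116 ...............................................
117 ...............................................
118 ...............................................
119 ...............................................
```

```bash
python3 - <<'E'
from h import *
T=cam("top");S=cam("side")
def tri(a,b):
    o1,d1=ray(T,*a);o2,d2=ray(S,*b)
    k=np.linalg.lstsq(np.c_[d1,-d2],o2-o1,rcond=None)[0]; p,q=o1+d1*k[0],o2+d2*k[1]
    return ((p+q)/2).round(),np.linalg.norm(p-q).round(1)
for a in((108,353),(114,346),(105,362)):
    for b in((128,105),(124,112),(133,99)): print(a,b,*tri(a,b))
for z in (156,180,190,200,210): print(z,plane(S,311,179,z))
for z in (246,270,290,300): print(z,plane(S,365,150,z))
f,R,t=T;K=np.array([[f["fx"],0,f["cx"]],[0,f["fy"],f["cy"]],[0,0,1]])
print(cv2.projectPoints(np.array([[0,0,0.],[0,0,300],[200.6,538,192],[200,538,235]]),np.array(f["rvec"]),np.array(f["tvec"]),K,None)[0].reshape(-1,2).round())
E
```

```text
(108, 353) (128, 105) [187. 491. 269.] 23.5
(108, 353) (124, 112) [176. 503. 246.] 13.6
(108, 353) (133, 99) [197. 481. 288.] 35.4
(114, 346) (128, 105) [194. 480. 271.] 7.9
(114, 346) (124, 112) [183. 491. 248.] 2.3
(114, 346) (133, 99) [204. 470. 289.] 20.0
(105, 362) (128, 105) [178. 493. 272.] 42.1
(105, 362) (124, 112) [167. 505. 249.] 32.7
(105, 362) (133, 99) [189. 482. 291.] 53.7
156 [517.97547989  75.01541615]
180 [502.5128932  46.3398391]
190 [496.07014874  34.391682  ]
200 [489.62740428  22.44352489]
210 [483.18465983  10.49536779]
246 [616.45570889  -1.61486915]
270 [592.2911301  -32.00916223]
290 [572.1539811  -57.33773979]
300 [562.0854066  -70.00202858]
[[336. 395.]
 [338. 445.]
 [105. 333.]
 [ 96. 337.]]
```

Both views agree: x and y are right, but the real fingertips are about 38 mm higher than the reported z. The fingers therefore passed over the grip without touching anything. I'll go back behind the grip and then lower further, checking force.

>>> {"method": "apply_moves", "body": {"plan": "0 0 -0.04 0; -0.06 -0.025 -0.04 0; -0.12 -0.05 -0.04 0; -0.182 -0.075 -0.04 0; -0.182 -0.075 -0.04 0"}}

```text
time_s: 5.5
tool_pos: [581.3, -52.4, 178.8]
orientation: [0.0, 0.179, 0.984, -0.0]
ft_force: [-0.2, 1.0, -0.0]
width: -0.1
gripper_force: 0.0
```

>>> {"method": "apply_moves", "body": {"plan": "0 0 0.03 0; 0 0 0.06 0; 0 0 0.08 0; 0 0 0.09 0; 0 0 0.09 0"}}

```text
time_s: 6.12
tool_pos: [579.2, -49.7, 125.7]
orientation: [-0.0, 0.177, 0.984, 0.0]
ft_force: [-0.0, -0.2, -0.4]
width: -0.1
gripper_force: 0.0
```

```bash
python3 - <<'E'
from arc import *
s=r.get_state(); print(s["tool_pos"],s["ft_force"])
c=cam("side"); cv2.imwrite("pics/z4.png",cv2.resize(c[0]["color"][110:250,280:440,::-1],None,fx=4,fy=4,interpolation=cv2.INTER_CUBIC))
E
```

```text
[579.23772217 -49.74356524 125.72717022] [-0.04023802 -0.1883214  -0.41058427]
```

View pics/z4.png

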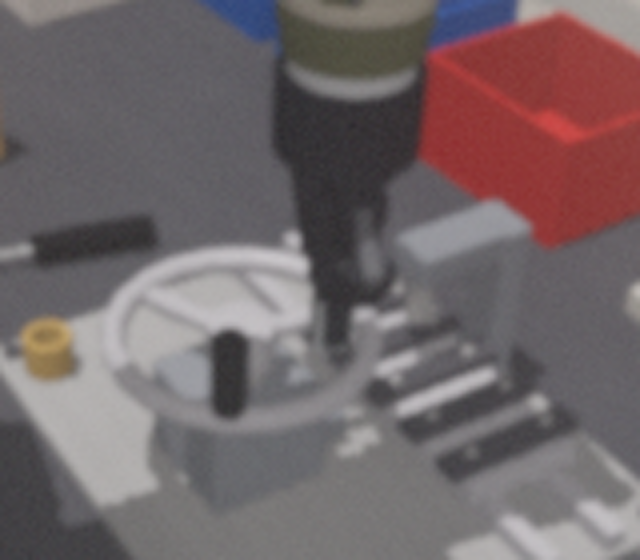

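The tip at full-frame (363,197) is still above the rim, and the grip is at (337,203). I lower it about 10 mm more and recompute the arc.

>>> {"method": "apply_moves", "body": {"plan": "0 0 0.008 0; 0 0 0.016 0; 0 0 0.016 0"}}

```text
time_s: 6.55
tool_pos: [579.1, -49.8, 115.7]
orientation: [-0.0, 0.177, 0.984, 0.0]
ft_force: [-0.1, 0.1, 0.5]
width: 0.1
gripper_force: 0.0
```

```bash
python3 - <<'E'
from arc import *
c=cam("side"); 
for z in(155,160,165,170): print(z,plane(c,363,197.5,z))
s=r.get_state(); print(s["tool_pos"],s["ft_force"])
L=[[-90,-95,-100,-105,-110],[-115,-120,-125,-130,-135]]+[[-135-45*k-9*i for i in range(1,6)] for k in range(7)]
rows(L)
E
```

```text
155 [584.10682777 -47.96363887]
160 [580.25881926 -52.74951571]
165 [576.41081075 -57.53539255]
170 [572.56280224 -62.32126939]
[579.26441017 -49.83464953 115.94056462] [-0.04095814  0.01435553  0.19145075]
[-90, -95, -100, -105, -110] 0.011 -0.003 0 0; 0.022 -0.006 0 0; 0.033 -0.009 0 0; 0.045 -0.01 0 0; 0.057 -0.011 0 0
[-115, -120, -125, -130, -135] 0.011 0 0 0; 0.023 0.002 0 0; 0.034 0.004 0 0; 0.045 0.008 0 0; 0.056 0.012 0 0
[-144, -153, -162, -171, -180] 0.018 0.01 0 0; 0.035 0.023 0 0; 0.049 0.038 0 0; 0.061 0.056 0 0; 0.07 0.075 0 0
[-189, -198, -207, -216, -225] 0.005 0.02 0 0; 0.008 0.041 0 0; 0.007 0.062 0 0; 0.003 0.082 0 0; -0.004 0.102 0 0
[-234, -243, -252, -261, -270] -0.01 0.018 0 0; -0.023 0.034 0 0; -0.038 0.049 0 0; -0.056 0.06 0 0; -0.075 0.069 0 0
[-279, -288, -297, -306, -315] -0.02 0.006 0 0; -0.041 0.009 0 0; -0.062 0.008 0 0; -0.082 0.004 0 0; -0.102 -0.003 0 0
[-324, -333, -342, -351, -360] -0.018 -0.011 0 0; -0.035 -0.023 0 0; -0.049 -0.039 0 0; -0.06 -0.056 0 0; -0.069 -0.075 0 0
[-369, -378, -387, -396, -405] -0.006 -0.02 0 0; -0.009 -0.041 0 0; -0.008 -0.062 0 0; -0.004 -0.082 0 0; 0.003 -0.102 0 0
[-414, -423, -432, -441, -450] 0.011 -0.018 0 0; 0.023 -0.035 0 0; 0.039 -0.049 0 0; 0.056 -0.061 0 0; 0.075 -0.07 0 0
```

>>> {"method": "apply_moves", "body": {"plan": "0.011 -0.003 0 0; 0.022 -0.006 0 0; 0.033 -0.009 0 0; 0.045 -0.01 0 0; 0.057 -0.011 0 0"}}

```text
time_s: 7.22
tool_pos: [544.6, -44.0, 116.3]
orientation: [0.0, 0.177, 0.984, 0.0]
ft_force: [0.2, -0.4, -0.4]
width: -0.1
gripper_force: 0.0
```

>>> {"method": "apply_moves", "body": {"plan": "0.011 0 0 0; 0.023 0.002 0 0; 0.034 0.004 0 0; 0.045 0.008 0 0; 0.056 0.012 0 0"}}

```text
time_s: 7.85
tool_pos: [515.7, -25.6, 116.3]
orientation: [-0.0, 0.178, 0.984, -0.0]
ft_force: [2.1, -2.4, 0.3]
width: -0.1
gripper_force: 1.5
```

```bash
python3 - <<'E'
from arc import *
s=r.get_state(); print(s["tool_pos"],s["ft_force"])
c=cam("side"); cv2.imwrite("pics/z5.png",cv2.resize(c[0]["color"][110:250,280:440,::-1],None,fx=4,fy=4,interpolation=cv2.INTER_CUBIC))
E
```

```text
[515.72735544 -25.56479477 116.29388371] [ 2.11170031 -2.42200045  0.27491981]
```

View pics/z5.png

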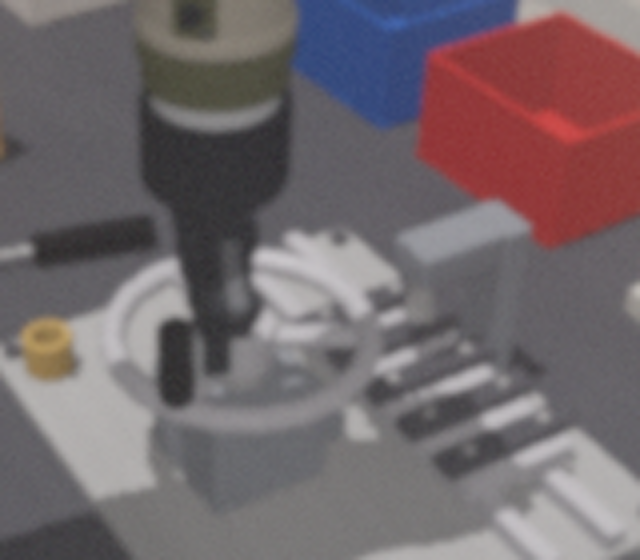

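The grip has moved to crop (176,362), with the fingers behind it at about 3 N. I'll continue round the circle.

>>> {"method": "apply_moves", "body": {"plan": "0.018 0.01 0 0; 0.035 0.023 0 0; 0.049 0.038 0 0; 0.061 0.056 0 0; 0.07 0.075 0 0"}}

```text
time_s: 8.52
tool_pos: [491.6, 32.0, 116.1]
orientation: [-0.001, 0.177, 0.984, -0.0]
ft_force: [-0.7, -4.1, 0.6]
width: 0.1
gripper_force: 1.9
```

>>> {"method": "apply_moves", "body": {"plan": "0.005 0.02 0 0; 0.008 0.041 0 0; 0.007 0.062 0 0; 0.003 0.082 0 0; -0.004 0.102 0 0"}}

```text
time_s: 9.15
tool_pos: [515.9, 88.8, 115.9]
orientation: [-0.001, 0.177, 0.984, 0.0]
ft_force: [-3.2, -2.4, 0.7]
width: 0.2
gripper_force: 1.8
```

>>> {"method": "apply_moves", "body": {"plan": "-0.01 0.018 0 0; -0.023 0.034 0 0; -0.038 0.049 0 0; -0.056 0.06 0 0; -0.075 0.069 0 0"}}

```text
time_s: 9.78
tool_pos: [573.5, 111.2, 115.9]
orientation: [-0.0, 0.177, 0.984, 0.0]
ft_force: [-3.9, 0.1, -0.2]
width: -0.1
gripper_force: 1.9
```

```bash
python3 - <<'E'
from arc import *
s=r.get_state(); d=s["tool_pos"][:2]-C; print(s["tool_pos"],s["ft_force"],np.hypot(*d),np.degrees(np.arctan2(d[1],d[0])))
rows([[-135-45*k-9*i for i in range(1,6)] for k in range(3,7)])
E
```

```text
[573.46326566 111.19202651 115.91678667] [-3.86632504  0.12802712 -0.22203422] 80.19781167209894 89.31179688560553
[-279, -288, -297, -306, -315] -0.019 0.005 0 0; -0.039 0.007 0 0; -0.06 0.007 0 0; -0.081 0.003 0 0; -0.101 -0.005 0 0
[-324, -333, -342, -351, -360] -0.018 -0.01 0 0; -0.034 -0.023 0 0; -0.049 -0.038 0 0; -0.06 -0.055 0 0; -0.069 -0.074 0 0
[-369, -378, -387, -396, -405] -0.006 -0.02 0 0; -0.008 -0.041 0 0; -0.008 -0.062 0 0; -0.004 -0.083 0 0; 0.004 -0.102 0 0
[-414, -423, -432, -441, -450] 0.01 -0.019 0 0; 0.023 -0.035 0 0; 0.038 -0.049 0 0; 0.055 -0.061 0 0; 0.074 -0.07 0 0
```

>>> {"method": "apply_moves", "body": {"plan": "-0.019 0.005 0 0; -0.039 0.007 0 0; -0.06 0.007 0 0; -0.081 0.003 0 0; -0.101 -0.005 0 0"}}

```text
time_s: 10.4
tool_pos: [629.1, 86.6, 116.1]
orientation: [-0.0, 0.177, 0.984, 0.0]
ft_force: [-3.8, 2.4, -2.0]
width: 0.2
gripper_force: 2.3
```

>>> {"method": "apply_moves", "body": {"plan": "-0.018 -0.01 0 0; -0.034 -0.023 0 0; -0.049 -0.038 0 0; -0.06 -0.055 0 0; -0.069 -0.074 0 0"}}

```text
time_s: 11.02
tool_pos: [653.1, 30.0, 116.5]
orientation: [0.001, 0.177, 0.984, 0.0]
ft_force: [0.8, 3.7, -3.2]
width: 0.1
gripper_force: 1.9
```

>>> {"method": "apply_moves", "body": {"plan": "-0.006 -0.02 0 0; -0.008 -0.041 0 0; -0.008 -0.062 0 0; -0.004 -0.083 0 0; 0.004 -0.102 0 0"}}

```text
time_s: 11.65
tool_pos: [628.4, -27.2, 116.6]
orientation: [0.001, 0.178, 0.984, -0.0]
ft_force: [3.7, 1.5, -0.6]
width: -0.3
gripper_force: 1.8
```

>>> {"method": "apply_moves", "body": {"plan": "0.01 -0.019 0 0; 0.023 -0.035 0 0; 0.038 -0.049 0 0; 0.053 -0.059 0 0; 0.053 -0.059 0 0"}}

```text
time_s: 12.28
tool_pos: [584.1, -48.1, 116.2]
orientation: [-0.001, 0.178, 0.984, -0.0]
ft_force: [0.3, -0.3, 0.7]
width: -0.1
gripper_force: 0.0
```

```bash
python3 - <<'E'
from arc import *
s=r.get_state(); d=s["tool_pos"][:2]-C; print(s["tool_pos"],s["ft_force"],np.hypot(*d),np.degrees(np.arctan2(d[1],d[0])))
c=cam("side"); print(dark(c,320,375,170,230,75)[0]); cv2.imwrite("pics/s6.png",c[0]["color"][:,:,::-1])
a=cv2.imread("pics/side0.png").max(2)[185:225,320:375]; b=c[0]["color"].max(2)[185:225,320:375]
for i in range(0,40): print(185+i,"".join("#" if v<60 else "+" if v<95 else "." for v in a[i,:30])," ","".join("#" if v<60 else "+" if v<95 else "." for v in b[i]))
E
```

```text
[584.13822798 -48.10104156 116.19997959] [ 0.31404616 -0.31771353  0.7231464 ] 79.95263051668188 -81.63005709685032
[([37, 0, 18, 28, 284], [365.1, 181.3]), ([31, 21, 8, 21, 154], [354.5, 201.2])]
185 ..............................   .......................................++##########++++
186 ..............................   ........................................++#########++##
187 ..............................   ........................................++++#####+##+++
188 ..............................   .........................................+++#####++++++
189 ..............................   ..........................................++###++++....
190 ..............................   ..........................................++###+++.....
191 ..............................   ................................++++++++..++#+#++......
192 ..............................   ...............................++#####++..+++#+++......
193 ...............++++...........   ...............................++#####++..++###++......
194 ..............+++++++.........   .............................
[... 2116 characters left out ...]
.................................................
218 ..............................   .......................................................
219 ..............................   .......................................................
220 ..............................   .......................................................
221 ..............................   .......................................................
222 ..............................   .......................................................
223 ..............................   .......................................................
224 ..............................   .......................................................
```

```bash
python3 - <<'E'
from arc import *
f,R,t=cam("side"); K=np.array([[f["fx"],0,f["cx"]],[0,f["fy"],f["cy"]],[0,0,1]])
A=np.arange(-140,-85,2.5)
P=np.array([[C[0]+80*np.cos(a),C[1]+80*np.sin(a),152.5] for a in np.radians(A)])
q=cv2.projectPoints(P,np.array(f["rvec"]),np.array(f["tvec"]),K,None)[0].reshape(-1,2)
for u in (337.3,354.7): print(u,np.interp(u,q[:,0],A))
rows([[-90,-94,-98,-102,-104],[-104,-106,-108,-110,-112]])
E
```

```text
337.3 -127.00688452694405
354.7 -98.16970914429801
[-90, -94, -98, -102, -104] 0.018 -0.009 0 0; 0.027 -0.012 0 0; 0.036 -0.014 0 0; 0.045 -0.016 0 0; 0.05 -0.017 0 0
[-104, -106, -108, -110, -112] 0 0 0 0; 0.005 0 0 0; 0.009 0 0 0; 0.014 -0.001 0 0; 0.019 -0.001 0 0
```

>>> {"method": "apply_moves", "body": {"plan": "0.018 -0.009 0 0; 0.027 -0.012 0 0; 0.036 -0.014 0 0; 0.045 -0.016 0 0; 0.05 -0.017 0 0"}}

```text
time_s: 13.0
tool_pos: [553.8, -46.8, 116.1]
orientation: [-0.0, 0.177, 0.984, 0.0]
ft_force: [2.8, -0.8, -1.7]
width: 0.3
gripper_force: 1.4
```

>>> {"method": "apply_moves", "body": {"plan": "0 0 0 0; 0 0 0 0"}}

```text
time_s: 13.25
tool_pos: [553.7, -46.7, 116.2]
orientation: [-0.001, 0.177, 0.984, 0.0]
ft_force: [0.7, -0.3, 0.1]
width: -0.0
gripper_force: 0.0
```

```bash
cat > ang.py <<'E'
from arc import *
f0=cv2.imread("pics/side0.png")[:,:,::-1]
def col(im):
    # subpixel dark-weighted column of the grip between rows 198 and 209
    g=im.max(2).astype(float)[198:209,320:352]; w=np.clip(110-g,0,None)
    k=int(w.sum(0).argmax()); lo,hi=max(0,k-9),k+10
    print(w.sum(0).round().astype(int)[max(0,k-9):k+12]); return 320+(w[:,lo:hi].sum(0)*np.arange(lo,min(hi,32))).sum()/w[:,lo:hi].sum()
c=cam("side"); print(col(f0),col(c[0]["color"]))
s=r.get_state(); d=s["tool_pos"][:2]-C; print(s["ft_force"],np.hypot(*d),np.degrees(np.arctan2(d[1],d[0])))
E
python3 - <<'E'
import ang
from arc import *
rows([[-106,-108,-109,-110,-110.5]])
E
```

```text
[  0   0   0   0  20 282 490 533 539 547 539 539 490 314  60   4   0   0
   0   0   2]
[  0   0  87 367 574 620 608 618 617 625 588 447 221  52  19  97 196]
337.083543722745 342.7036262203626
[-0.7383029   0.12307708  0.02319007] 80.001689595085 -103.50487627668679
[-106, -108, -109, -110, -110.5] 0.006 -0.001 0 0; 0.01 -0.001 0 0; 0.013 -0.001 0 0; 0.015 -0.001 0 0; 0.016 -0.001 0 0
```

>>> {"method": "apply_moves", "body": {"plan": "0.005 0 0 0; 0.01 -0.001 0 0; 0.014 -0.001 0 0; 0.014 -0.001 0 0; 0.014 -0.001 0 0"}}

```text
time_s: 13.92
tool_pos: [546.0, -44.4, 116.2]
orientation: [-0.0, 0.177, 0.984, 0.0]
ft_force: [1.7, -0.6, -0.6]
width: 0.2
gripper_force: 0.7
```

```bash
sed -i 's/lo,hi=max(0,k-9),k+10/k=int(np.median(np.flatnonzero(w.sum(0)>400))); lo,hi=k-6,k+7/' ang.py; python3 - <<'E'
from ang import *
f,R,t=c; K=np.array([[f["fx"],0,f["cx"]],[0,f["fy"],f["cy"]],[0,0,1]])
A=np.arange(-140,-85,2.5)
P=np.array([[C[0]+80*np.cos(a),C[1]+80*np.sin(a),152.5] for a in np.radians(A)])
q=cv2.projectPoints(P,np.array(f["rvec"]),np.array(f["tvec"]),K,None)[0].reshape(-1,2)
print(np.interp([337.08,338,339,340,342.25],q[:,0],A))
rows([[-111,-112,-113,-114,-115]])
E
```

```text
[  0   0   0   0  20 282 490 533 539 547 539 539 490 314  60   4   0   0
   0   0   2]
[  0   0   0   0   0 207 539 614 623 617 615 630 613 537 333 101  13  38
 180 273 277]
337.083543722745 338.70675999263216
[ 1.57057523  0.40198235 -0.24307306] 79.95019231222638 -109.34077414663857
[-127.36063486 -125.88131529 -124.27487378 -122.67026918 -119.05659957]
[-111, -112, -113, -114, -115] 0.004 -0 0 0; 0.006 -0 0 0; 0.009 0 0 0; 0.011 0 0 0; 0.013 0 0 0
```

>>> {"method": "apply_moves", "body": {"plan": "0.002 0 0 0; 0.004 0 0 0; 0.004 0 0 0; 0.004 0 0 0"}}

```text
time_s: 14.48
tool_pos: [544.0, -43.7, 116.2]
orientation: [0.0, 0.177, 0.984, 0.0]
ft_force: [2.3, -0.4, -0.1]
width: -0.1
gripper_force: 1.2
```

>>> {"method": "apply_moves", "body": {"plan": "-0.02 0.005 0 0; -0.05 0.01 0 0; -0.05 0.01 -0.06 0; -0.05 0.01 -0.12 0; -0.05 0.01 -0.18 0"}}

```text
time_s: 15.1
tool_pos: [574.1, -48.5, 224.9]
orientation: [-0.001, 0.177, 0.984, 0.0]
ft_force: [-0.1, 0.1, -0.1]
width: -0.3
gripper_force: 0.0
```

>>> {"method": "apply_moves", "body": {"plan": "0.06 0.06 0 0; 0.12 0.13 0 0; 0.18 0.2 0 0; 0.23 0.27 0 0; 0.26 0.34 0 0"}}

```text
time_s: 15.72
tool_pos: [498.3, 198.8, 224.5]
orientation: [-0.0, 0.177, 0.984, -0.0]
ft_force: [1.1, -0.1, 0.0]
width: -0.7
gripper_force: 0.0
```

>>> {"method": "apply_moves", "body": {"plan": "0.03 0.08 0 0; 0.06 0.16 0 0; 0.09 0.24 0 0; 0.09 0.24 0 0"}}

```text
time_s: 16.23
tool_pos: [498.3, 354.1, 223.1]
orientation: [-0.001, 0.175, 0.985, -0.0]
ft_force: [-0.0, -0.6, 0.2]
width: -0.4
gripper_force: 0.0
```

```bash
python3 - <<'E'
from ang import *
print(s["tool_pos"])
t0=cv2.imread("pics/top0.png")[:,:,::-1]; T=cam("top"); cv2.imwrite("pics/top7.png",T[0]["color"][:,:,::-1])
for im in(t0,T[0]["color"]):
    w=np.clip(110-im[184:206,338:360].max(2).astype(float),0,None); n,l,st,ce=cv2.connectedComponentsWithStats((w>20).astype(np.uint8)); k=1+st[1:,4].argmax(); m=cv2.dilate((l==k).astype(np.uint8),np.ones((3,3)))
    w=w*m; y,x=np.mgrid[184:206,338:360]; u,v=(w*x).sum()/w.sum(),(w*y).sum()/w.sum(); p=plane(T,u,v,178)-C; print(u,v,np.hypot(*p),np.degrees(np.arctan2(p[1],p[0])))
E
```

```text
[  0   0   0   0  20 282 490 533 539 547 539 539 490 314  60   4   0   0
   0   0   2]
[  0   0   0   0   0 136 459 564 568 564 574 561 556 457 195  16   0   1
   0   3   7]
337.083543722745 337.5690322580645
[ 0.53928298 -0.53815591 -0.59688523] 329.70809874906496 102.98118602236558
[498.43730962 352.28203852 223.27341016]
348.4962174278509 194.55645839170637 78.66305269793511 -129.2969647828846
348.7566976489885 194.14188080918535 78.53075818227144 -128.45205099568705
```

View pics/top7.png

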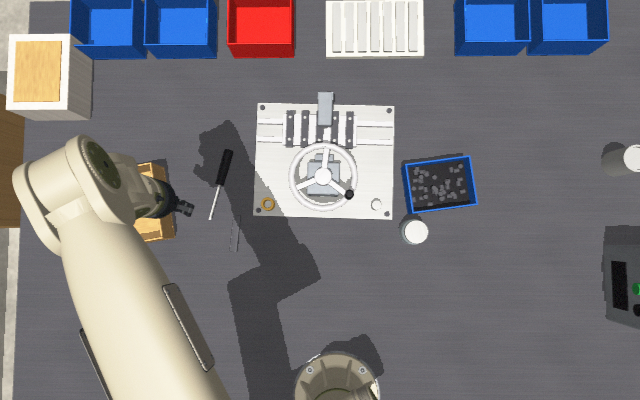

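The handle is back at (348.7,194.2), within about 1° of its start. The bars have shifted left by one pitch, the bystanders haven't moved, and the arm is clear.

```bash
python3 -c "
from plant import r
print(r.sign_off())"
```

```text
the job is handed in; nothing more can be done
None
```

I pushed the wheel one full turn clockwise, leaving the handle about 1° short of its start by both cameras; the nest moved on one bar, the loose things stayed put, the arm is clear, and the job is handed in.

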